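Rake washed nuts out over the drain bed

TASK

The washed square nuts lie bunched at the upper end of the sloping drain bed. Take the rake by its handle, set it down on the bed behind the nuts and rake them down the bed into an even single layer, two nuts in each third of its length, keeping the tines riding lightly on the bed's floor on the way down (always under 15 N) and never touching the nuts with the gripper. Then stand the rake upright on the bench outside the bed, let go of it, and leave the other things on the bench alone.

Things in the scene. Friction and masses are not known exactly. Their poses are not given: they have to be found in the camera images.
- tray: the drain bed: a fixed open oblong bare-steel tray on the bench, 342 mm long (its x) and 190 mm wide (its y) inside, walls 4 mm thick, rim 45 mm above the bench; origin under its centre, on the bench, z up. Dark ribs outside the long walls at x = -57 and +57 mm mark the thirds. The floor is bare aluminium, level in the -x third and sloping down towards +x in the rest
- sill_edge (a point): middle of the line across the bed, 57 mm from the tray's centre towards -x, where its slope begins. From the -x end wall to here the floor is a level aluminium sill, 30 mm above the bench, 15 mm below the rim; from here an aluminium leaf, level across y, slopes down to the +x end wall by 0.01 to 0.09 rad (2 to 20 mm), set differently each time and not measured. It does not give in use
- bunch (a point): about the middle of the bunch of nuts as they start (this point is fixed to the tray): two rows across the bed, centres 18 +- 3 mm either side of this point along tray x, in three columns at tray y = -56, 0 and +56 +- 5 mm. Behind the rear row, 43 mm or so of floor is bare up to the -x end wall. Axes as the tray's
- rake_grip (a point): middle of the rake's upright wooden handle, 26 mm (rake x) by 30 mm (rake y) and 82 mm tall; the point lies 95 mm above the tine tips, 37 mm below its top. The rake stands freely on its tines on the bench, off the tray's -x end, and weighs 0.23 kg. z points up the handle; turned half round it is the same
- rake_tips (a point): point on the handle's axis level with the tine tips. The head is a steel comb 26 mm deep (rake x, the way it rakes, either way) and 46 mm wide (rake y): two rows of four tines, 24 mm long below their bar. It is sprung along the handle: it gives above about 3 N, then 4 N more for each mm, for 12 mm
- nut0_c (a point): square steel nut, 26 mm by 26 mm and 12 mm thick, about 55 g, lying flat; the point is its centre, 6 mm above what it lies on, z is its flat axis (one of six alike)
- nut1_c (a point): square steel nut, 26 mm by 26 mm and 12 mm thick, about 55 g, lying flat; the point is its centre, 6 mm above what it lies on, z is its flat axis (one of six alike)
- nut2_c (a point): square steel nut, 26 mm by 26 mm and 12 mm thick, about 55 g, lying flat; the point is its centre, 6 mm above what it lies on, z is its flat axis (one of six alike)
- nut3_c (a point): square steel nut, 26 mm by 26 mm and 12 mm thick, about 55 g, lying flat; the point is its centre, 6 mm above what it lies on, z is its flat axis (one of six alike)
- nut4_c (a point): square steel nut, 26 mm by 26 mm and 12 mm thick, about 55 g, lying flat; the point is its centre, 6 mm above what it lies on, z is its flat axis (one of six alike)
- nut5_c (a point): square steel nut, 26 mm by 26 mm and 12 mm thick, about 55 g, lying flat; the point is its centre, 6 mm above what it lies on, z is its flat axis (one of six alike)
- gearbox: bystander: round dark cast gear housing, 120 mm across and 90 mm high, beyond the tray; origin under its centre
- tin: bystander: closed tin 66 mm across and 70 mm high, beyond the tray; origin under its centre
- notebook: bystander: closed pad 150 by 100 by 12 mm near the robot; origin under its centre

How it is judged (in metres and radians):
On the way, in this order (a step that is already met when the one before it is completed fails the run):
1. the rake is set down in the upper third of the bed, its tines pressing on the bed with over 1 N (contact force between rake and tray above 1 N and y of rake_tips in the frame of tray between -0.115 and 0.115 m and x of rake_tips in the frame of tray between -0.171 and -0.085 m), for 0.2 s.
2. the rake is drawn down the slope of the middle third with its tines on the bed, pressing over 1 N for 0.4 s (contact force between rake and tray above 1 N and y of rake_tips in the frame of tray between -0.115 and 0.115 m and x of rake_tips in the frame of tray between -0.03 and 0.057 m), for 0.4 s.
3. the rake is drawn on into the lower third with its tines on the bed, pressing over 1 N for 0.3 s (contact force between rake and tray above 1 N and y of rake_tips in the frame of tray between -0.115 and 0.115 m and x of rake_tips in the frame of tray between 0.057 and 0.171 m), for 0.3 s.
At the end, for the whole second after the job is handed in: Two of the six nuts have their centres in each third of the bed's length; every nut lies flat on the bed's floor (tilted under 0.18 rad, none on another: centres over 20 mm apart in plan) at rest inside the walls; the rake stands upright (within 0.1 rad) on the bench outside the bed, at rest (((x of nut0_c in the frame of tray between -0.171 and -0.057 m and x of nut1_c in the frame of tray between -0.171 and -0.057 m) or (x of nut0_c in the frame of tray between -0.171 and -0.057 m and x of nut2_c in the frame of tray between -0.171 and -0.057 m) or (x of nut0_c in the frame of tray between -0.171 and -0.057 m and x of nut3_c in the frame of tray between -0.171 and -0.057 m) or (x of nut0_c in the frame of tray between -0.171 and -0.057 m and x of nut4_c in the frame of tray between -0.171 and -0.057 m) or (x of nut0_c in the frame of tray between -0.171 and -0.057 m and x of nut5_c in the frame of tray between -0.171 and -0.057 m) or (x of nut1_c in the frame of tray between -0.171 and -0.057 m and x of nut2_c in the frame of tray between -0.171 and -0.057 m) or (x of nut1_c in the frame of tray between -0.171 and -0.057 m and x of nut3_c in the frame of tray between -0.171 and -0.057 m) or (x of nut1_c in the frame of tray between -0.171 and -0.057 m and x of nut4_c in the frame of tray between -0.171 and -0.057 m) or (x of nut1_c in the frame of tray between -0.171 and -0.057 m and x of nut5_c in the frame of tray between -0.171 and -0.057 m) or (x of nut2_c in the frame of tray between -0.171 and -0.057 m and x of nut3_c in the frame of tray between -0.171 and -0.057 m) or (x of nut2_c in the frame of tray between -0.171 and -0.057 m and x of nut4_c in the frame of tray between -0.171 and -0.057 m) or (x of nut2_c in the frame of tray between -0.171 and -0.057 m and x of nut5_c in the frame of tray between -0.171 and -0.057 m) or (x of nut3_c in the frame of tray between -0.171 and -0.057 m and x of nut4_c in the frame of tray between -0.171 and -0.057 m) or (x of nut3_c in the frame of tray between -0.171 and -0.057 m and x of nut5_c in the frame of tray between -0.171 and -0.057 m) or (x of nut4_c in the frame of tray between -0.171 and -0.057 m and x of nut5_c in the frame of tray between -0.171 and -0.057 m)) and ((x of nut0_c in the frame of tray between -0.057 and 0.057 m and x of nut1_c in the frame of tray between -0.057 and 0.057 m) or (x of nut0_c in the frame of tray between -0.057 and 0.057 m and x of nut2_c in the frame of tray between -0.057 and 0.057 m) or (x of nut0_c in the frame of tray between -0.057 and 0.057 m and x of nut3_c in the frame of tray between -0.057 and 0.057 m) or (x of nut0_c in the frame of tray between -0.057 and 0.057 m and x of nut4_c in the frame of tray between -0.057 and 0.057 m) or (x of nut0_c in the frame of tray between -0.057 and 0.057 m and x of nut5_c in the frame of tray between -0.057 and 0.057 m) or (x of nut1_c in the frame of tray between -0.057 and 0.057 m and x of nut2_c in the frame of tray between -0.057 and 0.057 m) or (x of nut1_c in the frame of tray between -0.057 and 0.057 m and x of nut3_c in the frame of tray between -0.057 and 0.057 m) or (x of nut1_c in the frame of tray between -0.057 and 0.057 m and x of nut4_c in the frame of tray between -0.057 and 0.057 m) or (x of nut1_c in the frame of tray between -0.057 and 0.057 m and x of nut5_c in the frame of tray between -0.057 and 0.057 m) or (x of nut2_c in the frame of tray between -0.057 and 0.057 m and x of nut3_c in the frame of tray between -0.057 and 0.057 m) or (x of nut2_c in the frame of tray between -0.057 and 0.057 m and x of nut4_c in the frame of tray between -0.057 and 0.057 m) or (x of nut2_c in the frame of tray between -0.057 and 0.057 m and x of nut5_c in the frame of tray between -0.057 and 0.057 m) or (x of nut3_c in the frame of tray between -0.057 and 0.057 m and x of nut4_c in the frame of tray between -0.057 and 0.057 m) or (x of nut3_c in the frame of tray between -0.057 and 0.057 m and x of nut5_c in the frame of tray between -0.057 and 0.057 m) or (x of nut4_c in the frame of tray between -0.057 and 0.057 m and x of nut5_c in the frame of tray between -0.057 and 0.057 m)) and ((x of nut0_c in the frame of tray between 0.057 and 0.171 m and x of nut1_c in the frame of tray between 0.057 and 0.171 m) or (x of nut0_c in the frame of tray between 0.057 and 0.171 m and x of nut2_c in the frame of tray between 0.057 and 0.171 m) or (x of nut0_c in the frame of tray between 0.057 and 0.171 m and x of nut3_c in the frame of tray between 0.057 and 0.171 m) or (x of nut0_c in the frame of tray between 0.057 and 0.171 m and x of nut4_c in the frame of tray between 0.057 and 0.171 m) or (x of nut0_c in the frame of tray between 0.057 and 0.171 m and x of nut5_c in the frame of tray between 0.057 and 0.171 m) or (x of nut1_c in the frame of tray between 0.057 and 0.171 m and x of nut2_c in the frame of tray between 0.057 and 0.171 m) or (x of nut1_c in the frame of tray between 0.057 and 0.171 m and x of nut3_c in the frame of tray between 0.057 and 0.171 m) or (x of nut1_c in the frame of tray between 0.057 and 0.171 m and x of nut4_c in the frame of tray between 0.057 and 0.171 m) or (x of nut1_c in the frame of tray between 0.057 and 0.171 m and x of nut5_c in the frame of tray between 0.057 and 0.171 m) or (x of nut2_c in the frame of tray between 0.057 and 0.171 m and x of nut3_c in the frame of tray between 0.057 and 0.171 m) or (x of nut2_c in the frame of tray between 0.057 and 0.171 m and x of nut4_c in the frame of tray between 0.057 and 0.171 m) or (x of nut2_c in the frame of tray between 0.057 and 0.171 m and x of nut5_c in the frame of tray between 0.057 and 0.171 m) or (x of nut3_c in the frame of tray between 0.057 and 0.171 m and x of nut4_c in the frame of tray between 0.057 and 0.171 m) or (x of nut3_c in the frame of tray between 0.057 and 0.171 m and x of nut5_c in the frame of tray between 0.057 and 0.171 m) or (x of nut4_c in the frame of tray between 0.057 and 0.171 m and x of nut5_c in the frame of tray between 0.057 and 0.171 m)) and angle between each of nut0_c, nut1_c, nut2_c, nut3_c, nut4_c, nut5_c's own z axis and vertical below 0.18 rad and height (world z) of each of nut0_c, nut1_c, nut2_c, nut3_c, nut4_c, nut5_c below 0.041 m and y of nut0_c in the frame of tray between -0.095 and 0.095 m and linear speed of each of nut0, nut1, nut2, nut3, nut4, nut5, rake below 0.02 m/s and y of nut1_c in the frame of tray between -0.095 and 0.095 m and y of nut2_c in the frame of tray between -0.095 and 0.095 m and y of nut3_c in the frame of tray between -0.095 and 0.095 m and y of nut4_c in the frame of tray between -0.095 and 0.095 m and y of nut5_c in the frame of tray between -0.095 and 0.095 m and horizontal distance between nut0_c and nut1_c above 0.02 m and horizontal distance between each of nut0_c, nut1_c and nut2_c above 0.02 m and horizontal distance between each of nut0_c, nut1_c, nut2_c and nut3_c above 0.02 m and horizontal distance between each of nut0_c, nut1_c, nut2_c, nut3_c and nut4_c above 0.02 m and horizontal distance between each of nut0_c, nut1_c, nut2_c, nut3_c, nut4_c and nut5_c above 0.02 m and not (x of rake_tips in the frame of tray between -0.19 and 0.19 m and y of rake_tips in the frame of tray between -0.115 and 0.115 m) and angle between rake_grip's own z axis and vertical below 0.1 rad and height (world z) of rake_tips below 0.008 m); the robot touches nothing.
It fails at once if the rake presses on the bed (floor or walls) with more than 15 N (contact force between rake and tray above 15 N).
It fails at once if the gripper or arm touches a nut (contact force between any of the fingers, the arm and nut0 above 0.5 N or contact force between any of the fingers, the arm and nut1 above 0.5 N or contact force between any of the fingers, the arm and nut2 above 0.5 N or contact force between any of the fingers, the arm and nut3 above 0.5 N or contact force between any of the fingers, the arm and nut4 above 0.5 N or contact force between any of the fingers, the arm and nut5 above 0.5 N).
It fails at once if a bystander (gear housing, tin or notebook) is moved more than 20 mm (distance of any of gearbox, tin, notebook from where it was at the start of the episode above 0.02 m).
It also fails if it takes over 69 s, if anything falls off the work surface, if the arm or the gripper's body presses on something with over 40 N, if the wrist force passes 120 N, or if a joint passes its speed limit or range.

ROBOT

A 6-joint arm with a two-finger parallel gripper is mounted at the origin on the work surface. World frame = base frame: x ahead of the robot, y to its left, z up, the work surface at z = 0. Lengths are in mm, angles in rad, forces in N, time in s.
With the tool pointing down it reaches from about 350 to 875 mm from the base axis. Payload 4.2 kg.
Tool frame: the origin (TCP) lies at the very end of the fingers, on their centre line; the grasp point (between the pads) lies 19 mm behind it (arm.grip_point_offset is the distance from the TCP to the grasp point, in mm); z points along the fingers, y is the direction in which the jaws open and shut (so a half turn about z gives the same grasp; the last joint's range is limited). The gripper opens to 85 mm and grips with 20 to 120 N. Pads are 22 mm wide; open, the fingers measure 114 mm over their backs; the gripper's body (76 mm by 85 mm) begins 54 mm behind the grasp point. The pads swing forward as they close: fully open they stand 13 mm farther back than shut.
Start: joints at [-0.898, 0.385, 0.008, 0, -1.194, -0.259], TCP at [251.32, -572.222, 231.312] pointing down, gripper open.
Joint ranges: [-3.14, 3.14], [-1.21, 2.06], [-1.07, 1.41], [-3.16, 2.05], [-2.99, -0.16], [-3.1, 3.1]. Speed limits (rad/s): [2.79, 2.79, 3.14, 3.14, 3.14, 3.14].

INTERFACE

Orientations are given as a unit quaternion [x, y, z, w].
In Python, from bench import arm gives the robot as it stands.
- The arm moves only by the tool drive_tool, never from a script. Its argument "steps" is a list of rows, each a list of 5 numbers: the shift along the tool's x, y, z in m, then the turn about the tool's z in degrees, then the finger opening in m, from 0 to 0.0854. A call has 1 to 20 rows; each row shifts and turns the commanded pose from where the row before left it, along the tool's axes as they then stand; what a row does not reach is not made up. A row lasts 1/10 s, in which the tool goes at most 50 mm and 8.59 degrees, less where a joint would pass 70% of its speed; a pose out of reach is approached as far as the arm can. A call is refused whole if a number of a shift passes 0.05 or a number of a turn 8.59, either way. A call with a gripper value outside its range is refused whole. The fingers move at their own pace and stop on an object; the grip force is fixed at half the most. Time passes only in rows, so rows that do not move let the fingers close. It gives the time, the measured TCP pose, the force and the opening at its end, in the units of the state.
- arm.read_state(): the state, without advancing time (a new reading comes with each control period).
- arm.get_image(name): name is "side" or "top" or "wrist"; returns (picture, depth): 400x640x3 uint8, blue, green, red; 400x640 float32, mm along the optical axis (not along the pixel's ray), 0 where there is no reading.
- arm.camera_params(name): a dict with "K" (3x3 intrinsics, pixels), "dist" ([k1, k2, p1, p2, k3] as OpenCV has them; the pictures are not rectified), "world_to_cam" (4x4, takes a point from world to camera coordinates); the wrist camera has in their place "mount" (4x4, takes a point from camera to tool coordinates, whose origin is the TCP and whose axes are the flange's). Camera axes: x right, y up, looking along -z (the intrinsics and any distortion apply to the point x, -y, -z); pixel columns grow to the right and rows downward; lengths in mm; the calibration is good to about 2 mm. A picture is of the moment at which its call begins: read the wrist's pose just before it. camera_params takes no time and is no camera call.
- arm.job_done(): hands the job in, once; it reports no verdict.
The state is a dict: "clock": time; "joints": joint angles; "joint_vel": joint speeds; "joint_efforts": joint torques, N m; "position": TCP position; "ee_rot": TCP orientation; "contact_force": force on the tool from outside, world axes, zero at the start; "wrist_torque": the same for the moment, N m; "gripper_width": finger opening in mm.
Only numpy, scipy, OpenCV 4.12 (cv2) and the standard library are available. Lean on these libraries where they do the work, as an engineer would, in place of code of your own. Each camera call takes 0.05 s, during which the arm holds its last target.

## Working session

There is one attempt and no reset: what is moved stays moved. The work goes in short steps, Python scripts to look and compute and a tool call to move; the robot and the scene stay as the last step left them, time stands still between calls to the robot, and variables do not carry over. Pictures are saved under pics/ and viewed, and the job is handed in when it is done.

Besides the shell and the picture viewer there is one more tool, called after "Request:" as a command line: name --pt "numbers of a row" for each row, then --argument value for the rest. drive_tool: Moves the arm, as the interface text tells. Its arguments: {"type":"object","properties":{"steps":{"type":"array"}},"required":["steps"]}

```bash
ls; mkdir -p pics; python3 - <<'E'
from bench import arm
import cv2,numpy as np
print(arm.read_state())
for n in("top","side"):
    im,d=arm.get_image(n); cv2.imwrite(f"pics/{n}0.png",im); np.save(f"pics/{n}0.npy",d)
    print(arm.camera_params(n))
print(arm.camera_params("wrist"), arm.grip_point_offset)
E
```

```text
pics
{'clock': 0.0, 'joints': array([-8.98407858e-01,  3.85555149e-01,  6.62105708e-03, -5.62626727e-04,
       -1.19401595e+00, -2.58579800e-01]), 'joint_vel': array([ 0.00165136,  0.00053872,  0.00068128,  0.00130464,  0.00022388,
       -0.00025384]), 'joint_efforts': array([-8.92203661e-04, -3.92291200e+01,  1.88397825e+01,  4.18615893e+00,
       -4.56692316e-03, -4.51686390e-06]), 'position': array([ 251.08980939, -571.6902221 ,  230.21114124]), 'ee_rot': array([-2.05329551e-01,  9.78692264e-01,  1.07964810e-03, -2.49704697e-04]), 'contact_force': array([ 0.8806894 , -0.62451808,  0.25494347]), 'wrist_torque': array([0.02979699, 0.01191666, 0.04499501]), 'gripper_width': 85.38472074784922}
{'K': array([[394.25122528,   0.        , 319.17974647],
       [  0.        , 394.25122528, 199.79310571],
       [  0.        ,   0.        ,   1.        ]]), 'dist': array([-0.07934422,  0.        ,  0.        ,  0.        ,  0.        ]), 'world_to_cam': array([[ 2.71276617e-02, -9.99459367e-01, -1.85758997e-02,
        -9.68363053e+01],
       [ 9.90678870e-01,  2.43985379e-02,  1.340152
[... 719 characters left out ...]

       [ 0.00000000e+00,  0.00000000e+00,  0.00000000e+00,
         1.00000000e+00]])}
{'K': array([[341.60752785,   0.        , 320.31277143],
       [  0.        , 341.60752785, 204.58956395],
       [  0.        ,   0.        ,   1.        ]]), 'dist': array([-0.07208049,  0.        ,  0.        ,  0.        ,  0.        ]), 'mount': array([[ 2.83935619e-04,  9.56935083e-01,  2.90301854e-01,
         7.42326670e+01],
       [ 9.99999939e-01, -2.13287540e-04, -2.75000905e-04,
         7.86570106e-01],
       [-2.01240246e-04,  2.90301915e-01, -9.56935086e-01,
        -1.43824058e+02],
       [ 0.00000000e+00,  0.00000000e+00,  0.00000000e+00,
         1.00000000e+00]])} 18.700000000000003
```

View pics/top0.png

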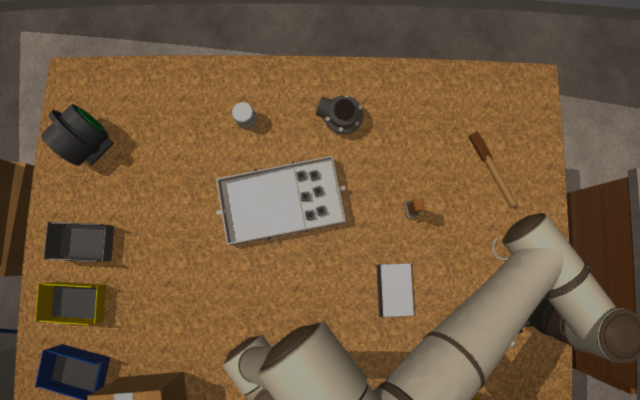

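View pics/side0.png

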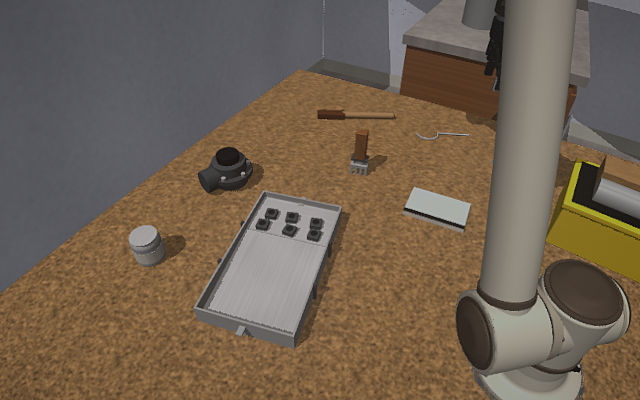

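```bash
cat > h.py <<'E'
import numpy as np,cv2
from bench import arm
from scipy.spatial.transform import Rotation as R
F=np.diag([1.,-1,-1])
def w2c(n,st=None):
    P=arm.camera_params(n)
    if 'world_to_cam' in P: return P,P['world_to_cam']
    T=np.eye(4);T[:3,:3]=R.from_quat(st['ee_rot']).as_matrix();T[:3,3]=st['position']
    return P,np.linalg.inv(T@P['mount'])
def p2w(n,uv,z,st=None):
    P,W=w2c(n,st); uv=np.atleast_2d(uv).astype(float)
    q=cv2.undistortPoints(uv[:,None],P['K'],P['dist'])[:,0]
    C=np.linalg.inv(W); o=C[:3,3]
    d=(C[:3,:3]@(F@np.c_[q,np.ones(len(q))].T)).T
    return o+d*((z-o[2])/d[:,2])[:,None]
def w2p(n,X,st=None):
    P,W=w2c(n,st); X=np.atleast_2d(X).astype(float)
    c=(F@(W[:3,:3]@X.T+W[:3,3:])).T
    return cv2.projectPoints(c[:,None],np.zeros(3),np.zeros(3),P['K'],P['dist'])[0][:,0]
def cloud(n,d,st=None):
    P,W=w2c(n,st); v,u=np.mgrid[:400,:640]
    q=cv2.undistortPoints(np.c_[u.ravel(),v.ravel()].astype(float)[:,None],P['K'],P['dist'])[:,0]
    c=(F@np.c_[q,np.ones(len(q))].T)*d.ravel()
    C=np.linalg.inv(W)
    return (C[:3,:3]@c+C[:3,3:]).T.reshape(400,640,3)
def crop(im,x0,x1,y0,y1,s,f): cv2.imwrite(f,cv2.resize(im[y0:y1,x0:x1],None,fx=s,fy=s,interpolation=cv2.INTER_CUBIC))
E
python3 - <<'E'
from h import *
t=cv2.imread('pics/top0.png'); crop(t,205,365,145,255,5,'pics/t_tray.png'); crop(t,385,445,180,240,8,'pics/t_rake.png')
s=cv2.imread('pics/side0.png'); crop(s,330,390,120,180,8,'pics/s_rake.png')
d=np.load('pics/top0.npy');X=cloud('top',d)
for (u,v) in [(415,205),(411,210),(420,205),(260,210),(320,180),(290,100),(395,290),(323,205)]: print(u,v,X[v,u].round(1))
E
```

```text
415 205 [ 505.  -342.8  130.7]
411 210 [ 496.  -340.9   88.6]
420 205 [ 505.2 -356.1  131.3]
260 210 [491.9  90.8  28. ]
320 180 [586.7 -83.9  23.8]
290 100 [845.9  18.2  -1.5]
395 290 [ 269.2 -310.7   11.3]
323 205 [509.8 -94.9  40.7]
```

View pics/t_tray.png

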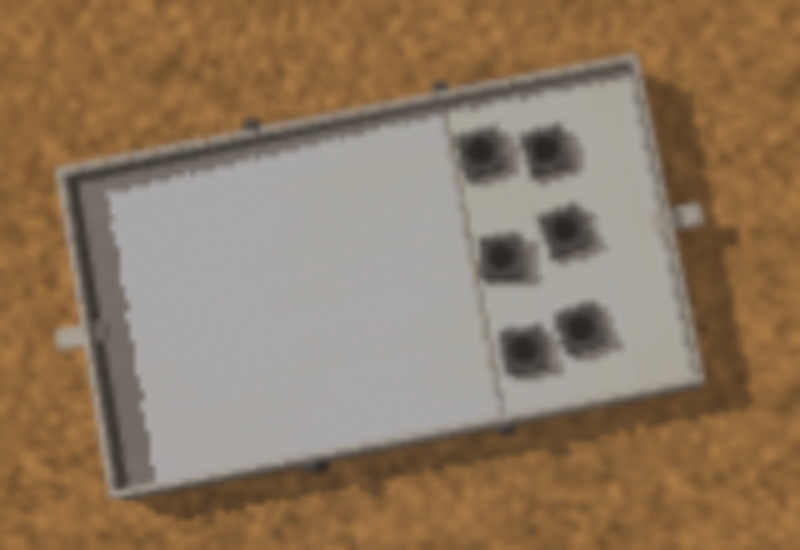

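View pics/t_rake.png

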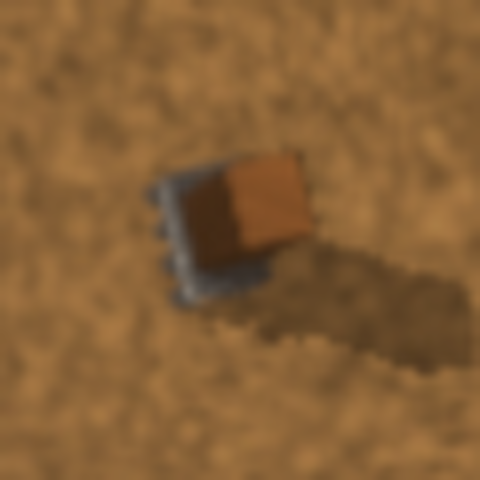

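View pics/s_rake.png

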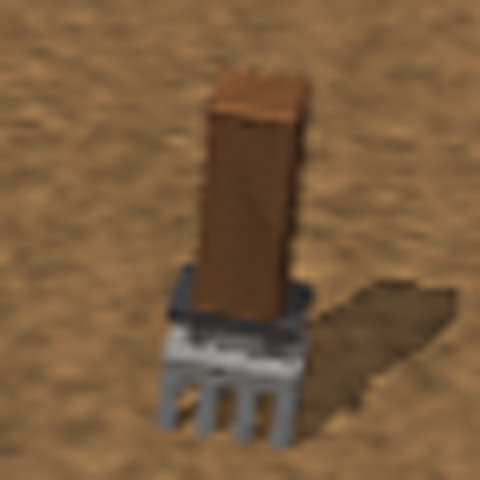

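```bash
cat >> h.py <<'E'
def tray(C):
    # C: FL(+x far),FR(-x far),NR,NL world outer rim; fit 350x198 rectangle
    m=np.array([[175,-99],[-175,-99],[-175,99],[175,99]],float)
    c=C.mean(0); H=m.T@(C-c); U,S,Vt=np.linalg.svd(H); Rm=(Vt.T@np.diag([1,np.linalg.det(Vt.T@U.T)])@U.T)
    return c,Rm,C-(c+m@Rm.T)
E
python3 - <<'E'
from h import *
o=np.array([205,145.])
cor=np.array([[62,170],[633,58],[703,380],[115,495]])/5+o-.4
C=p2w('top',cor,45)[:,:2]
# tray +x to the image left = world +y; y = z cross x -> tray y = -world x side(near)
m=np.array([[175,-99],[-175,-99],[-175,99],[175,99]],float)
c,Rm,res=tray(C); print(C.round(1),'\nc',c,'yaw',np.arctan2(Rm[1,0],Rm[0,0]),'\n',res.round(1))
nut=np.array([[483,152],[549,150],[567,230],[505,257],[583,329],[526,350]])/5+o-.4
N=p2w('top',nut,42)[:,:2]; print('nuts',((N-c)@Rm).round(1))
X=cloud('top',np.load('pics/top0.npy'))
L=X.copy(); L[...,:2]=(X[...,:2]-c)@Rm
f=(abs(L[...,0])<185)&(abs(L[...,1])<110)
q=L[f]; 
a=(q[:,0]<-62)&(q[:,0]>-165)&(abs(q[:,1])<85)&(q[:,2]<33)&(q[:,2]>22); print('sill z',np.median(q[a,2]))
b=(q[:,0]>-50)&(q[:,0]<150)&(abs(q[:,1])<75)
A=np.c_[q[b,0]+57,np.ones(b.sum()),q[b,1]]; print('leaf',np.linalg.lstsq(A,q[b,2],rcond=None)[0])
r=np.array([[230,160],[300,153],[312,232],[245,250]])/8+[385,180]-.4
r=p2w('top',r,132)[:,:2]; print('rake',r.round(1),r.mean(0), 'edges',r[1]-r[0],r[2]-r[1])
k=(X[...,2]>120)&(X[...,2]<140)&(abs(X[...,0]-505)<40)&(abs(X[...,1]+350)<40); print('raketop',X[k].mean(0),X[k].min(0),X[k].max(0))
for sgn in (-57,57): print(w2p('top',np.r_[c+Rm@[sgn,99],45]),w2p('top',np.r_[c+Rm@[sgn,-99],45]))
E
```

```text
[[ 580.1  220.5]
 [ 655.  -115.4]
 [ 465.6 -160.2]
 [ 390.   177.7]] 
c [522.67750389  30.65522663] yaw 1.7921404287134333 
 [[-0.7 -2.6]
 [-2.7  2.9]
 [ 1.1  1.6]
 [ 2.4 -1.9]]
nuts [[ -74.1  -59.5]
 [-112.4  -53. ]
 [-113.6   -4.2]
 [ -75.     4.4]
 [-111.5   54.7]
 [ -76.7   60.3]]
sill z 29.604457493239124
leaf [-5.67495182e-02  2.98579783e+01 -3.69250883e-04]
rake [[ 519.3 -338.1]
 [ 522.3 -361.8]
 [ 495.7 -365.6]
 [ 489.1 -343. ]] [ 506.58169798 -352.12373473] edges [  2.95474719 -23.63266055] [-26.60101865  -3.84125076]
raketop [ 506.46068811 -350.28706879  130.64891323] [ 491.23555733 -365.86688922  120.54072703] [ 521.76357011 -336.35760731  136.46424592]
[[305.60307675 228.94837875]] [[292.97182533 163.03432419]]
[[266.82136253 236.58444154]] [[255.10933542 170.54074945]]
```

Request:
drive_tool --pt "-0.027 0.008 0 0 0.085" --pt "-0.027 0.008 0 0 0.085" --pt "-0.027 0.008 0 0 0.085" --pt "-0.027 0.008 0 0 0.085" --pt "-0.027 0.008 0 0 0.085" --pt "-0.027 0.008 0 0 0.085" --pt "-0.027 0.008 0 0 0.085" --pt "-0.027 0.008 0 0 0.085" --pt "-0.027 0.008 0 0 0.085" --pt "-0.027 0.008 0 0 0.085" --pt "-0.027 0.009 0 0 0.085" --pt "-0.025 0.009 0 0 0.085" --pt "0 0 0 7.6 0.085" --pt "0 0 0 7.6 0.085" --pt "0 0 0 0 0.085" --pt "0 0 0 0 0.085"

```text
clock: 1.7
position: [506.6, -352.9, 230.9]
ee_rot: [-0.076, 0.997, 0.0, -0.0]
contact_force: [0.5, 0.4, -0.5]
gripper_width: 85.1
```

```bash
cat >> h.py <<'E'
def snap(n,f):
    st=arm.read_state(); im,d=arm.get_image(n); cv2.imwrite(f'pics/{f}.png',im); np.save(f'pics/{f}.npy',d); np.save(f'pics/{f}_st.npy',st,allow_pickle=True); return st,im,d
def info(st=None):
    st=st or arm.read_state(); M=R.from_quat(st['ee_rot']).as_matrix()
    print('t',round(st['clock'],2),'pos',st['position'].round(1),'yjaw',np.degrees(np.arctan2(M[1,1],M[0,1])).round(2),'z',M[:,2].round(4),'F',st['contact_force'].round(2),'w',round(st['gripper_width'],1)); return M
def to(M,dw): return M.T@np.asarray(dw,float)
E
python3 - <<'E'
from h import *
st,im,d=snap('wrist','w1'); info(st)
X=cloud('wrist',d,st)
k=(X[...,2]>120)&(X[...,2]<140); print(k.sum(),X[k].mean(0),X[k].min(0),X[k].max(0))
b=X[k][:,:2].astype(np.float32); print(cv2.minAreaRect(b))
E
```

```text
t 1.7 pos [ 506.6 -352.9  230.9] yjaw 98.66 z [-7.e-04  4.e-04 -1.e+00] F [ 0.47  0.42 -0.5 ] w 85.1
1412 [ 503.71877473 -352.7671937   132.32871871] [ 488.73061115 -367.62146638  120.05795279] [ 521.66380778 -337.29351071  135.09514679]
((505.49298095703125, -352.45416259765625), (30.47902488708496, 26.049999237060547), 13.830279350280762)
```

View pics/w1.png

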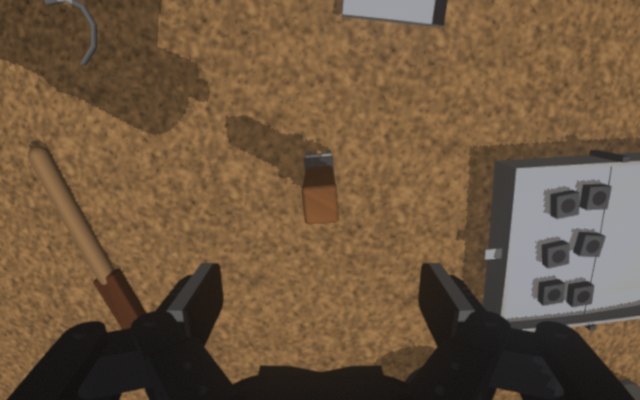

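```bash
python3 - <<'E'
from h import *
d=np.load('pics/w1.npy');st=np.load('pics/w1_st.npy',allow_pickle=True).item()
X=cloud('wrist',d,st)
for a,b in((129,136),(131,134)):
    k=(X[...,2]>a)&(X[...,2]<b); print(k.sum(),cv2.minAreaRect(X[k][:,:2].astype(np.float32)),X[k].mean(0))
im=cv2.imread('pics/w1.png'); crop(im,290,350,140,230,6,'pics/w1c.png')
crop(im,480,640,140,340,4,'pics/w1t.png')
E
```

```text
1320 ((505.600341796875, -352.480224609375), (30.291898727416992, 25.984560012817383), 13.645086288452148) [ 504.5871309  -352.59182682  132.85889123]
1146 ((505.4486389160156, -352.5817565917969), (29.865339279174805, 25.60072135925293), 13.288627624511719) [ 504.92100546 -352.52587457  132.87355499]
```

View pics/w1c.png

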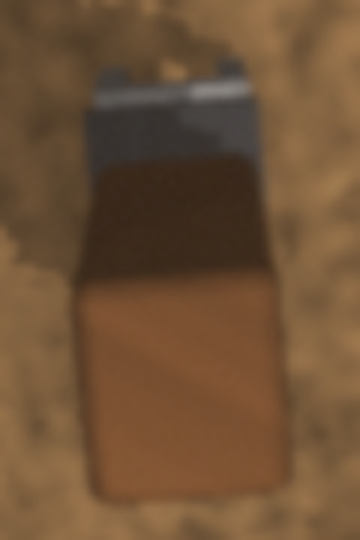

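View pics/w1t.png

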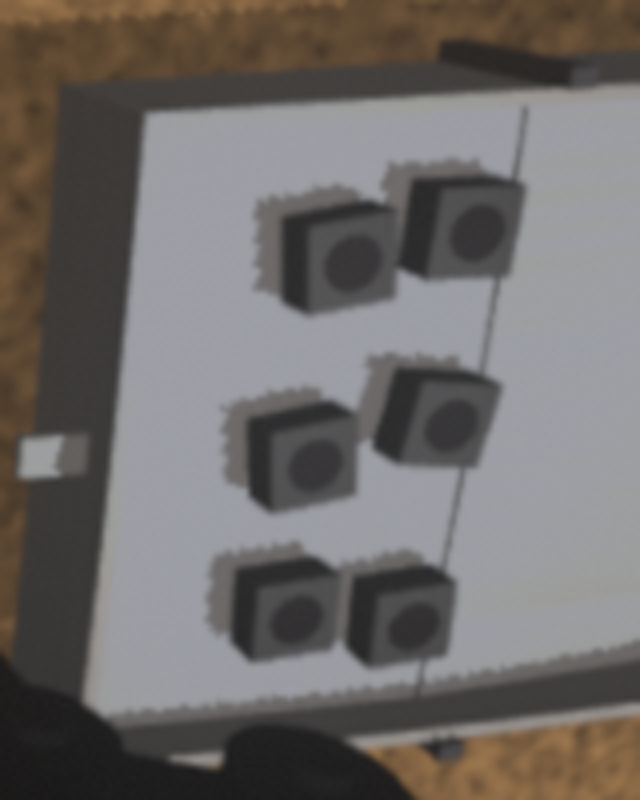

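Request:
drive_tool --pt "0.001 0 0.02 -4.7 0.085" --pt "0 0 0.03 0 0.085" --pt "0 0 0.03 0 0.085" --pt "0 0 0.03 0 0.085" --pt "0 0 0.03 0 0.085" --pt "0 0 0.014 0 0.085" --pt "0 0 0 0 0.085" --pt "0 0 0 0 0.05" --pt "0 0 0 0 0.03" --pt "0 0 0 0 0.02" --pt "0 0 0 0 0.015" --pt "0 0 0 0 0.015" --pt "0 0 0 0 0.015" --pt "0 0 0 0 0.015" --pt "0 0 0 0 0.015"

```text
clock: 3.25
position: [506.2, -353.4, 77.9]
ee_rot: [-0.115, 0.993, -0.0, 0.001]
contact_force: [0.9, 0.0, 3.9]
gripper_width: 25.4
```

```bash
python3 - <<'E'
from h import *
st,im,d=snap('side','s1'); info(st); crop(im,310,410,100,190,6,'pics/s1c.png')
E
```

```text
t 3.25 pos [ 506.2 -353.4   77.9] yjaw 103.22 z [ 1.2e-03 -7.0e-04 -1.0e+00] F [0.87 0.03 3.87] w 25.4
```

View pics/s1c.png

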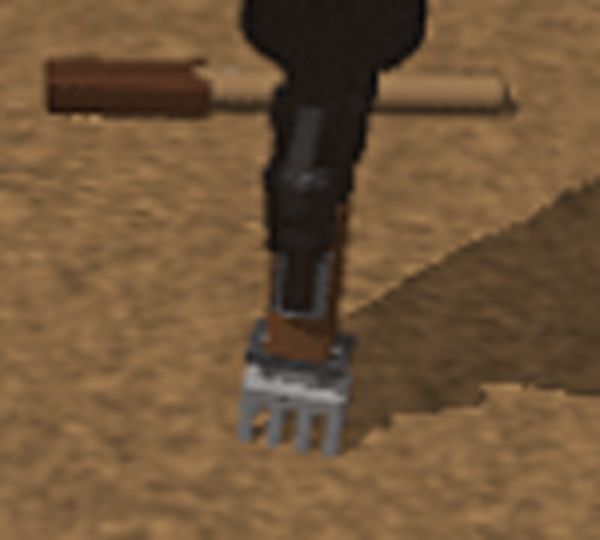

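Request:
drive_tool --pt "0 0 -0.01 0 0.015" --pt "0 0 -0.02 0 0.015" --pt "0 0 -0.03 0 0.015" --pt "0 0 -0.03 0 0.015" --pt "0 0 0 0 0.015" --pt "0 0 0 0 0.015"

```text
clock: 3.9
position: [505.1, -352.7, 167.0]
ee_rot: [-0.115, 0.993, 0.001, -0.0]
contact_force: [-1.9, -0.4, -3.5]
gripper_width: 25.4
```

```bash
python3 - <<'E'
from h import *
info()
st=np.load('pics/w1_st.npy',allow_pickle=True).item()
o=np.array([480,140.])
g=lambda a: np.array(a)/4+o-.4
nut=g([[352,262],[478,232],[315,464],[452,425],[297,618],[412,625]])
c=np.array([522.68,30.655]);yaw=1.79214;Rm=np.array([[np.cos(yaw),-np.sin(yaw)],[np.sin(yaw),np.cos(yaw)]])
np.savez('tray.npz',c=c,Rm=Rm)
N=p2w('wrist',nut,42,st)[:,:2]; print('nuts',((N-c)@Rm).round(1))
# sill line ends, rear inner wall bottom corner (z30), rear outer rim corner z45
print('sill',((p2w('wrist',g([[525,110],[418,697]]),30,st)[:,:2]-c)@Rm).round(1))
print('inner rim rear',((p2w('wrist',g([[147,112],[85,705]]),45,st)[:,:2]-c)@Rm).round(1))
print(((np.array([505.5,-352.5])-c)@Rm))
E
```

```text
t 3.9 pos [ 505.1 -352.7  167. ] yjaw 103.17 z [-5.0e-04  1.3e-03 -1.0e+00] F [-1.91 -0.43 -3.5 ] w 25.4
nuts [[-109.6   54.5]
 [ -73.8   60.4]
 [-111.5   -4.2]
 [ -71.5    4.1]
 [-109.2  -53.6]
 [ -71.8  -60. ]]
sill [[-54.7  90.2]
 [-53.9 -95.1]]
inner rim rear [[-172.9   99.3]
 [-172.6  -74.4]]
[-370.03558796  100.87898723]
```

```bash
cat >> h.py <<'E'
_t=np.load('tray.npz') if __import__('os').path.exists('tray.npz') else None
def goto(x,y,z=None):
    st=arm.read_state(); M=info(st); w=_t['c']+_t['Rm']@[x,y]
    p=st['position']; lx=(p[:2]-_t['c'])@_t['Rm']; print('tray now',lx.round(1),'target',w.round(1))
    print('tool delta mm',to(M,[w[0]-p[0],w[1]-p[1],(z-p[2]) if z else 0]).round(1))
    print('tray x in tool',to(M,np.r_[_t['Rm'][:,0],0]).round(4),'yaw err',102.68-np.degrees(np.arctan2(M[1,1],M[0,1])))
E
python3 -c "
from h import *
goto(-150,-57)"
```

```text
t 3.9 pos [ 505.1 -352.7  167. ] yjaw 103.17 z [-5.0e-04  1.3e-03 -1.0e+00] F [-1.91 -0.43 -3.5 ] w 25.4
tray now [-370.1  101.3] target [ 611.2 -103.2]
tool delta mm [-160.2  218.8    0.3]
tray x in tool [-0.0086  1.      0.0013] yaw err -0.49398341971220816
```

Request:
drive_tool --pt "-0.02 0.02 0 0.5 0.015" --pt "-0.02 0.029 0 0 0.015" --pt "-0.02 0.03 0 0 0.015" --pt "-0.02 0.03 0 0 0.015" --pt "-0.02 0.03 0 0 0.015" --pt "-0.02 0.03 0 0 0.015" --pt "-0.02 0.03 0 0 0.015" --pt "-0.02 0.02 0 0 0.015" --pt "0 0 0.02 0 0.015" --pt "0 0 0.02 0 0.015" --pt "0 0 0.008 0 0.015" --pt "0 0 0 0 0.015" --pt "0 0 0 0 0.015"

```text
clock: 5.2
position: [613.4, -104.5, 119.1]
ee_rot: [-0.111, 0.994, -0.0, -0.0]
contact_force: [0.2, 0.0, -2.2]
gripper_width: 25.2
```

```bash
python3 - <<'E'
from h import *
goto(-150,-57)
st,im,d=snap('top','t2'); crop(im,205,365,145,255,5,'pics/t2c.png')
st,im,d=snap('side','s2'); crop(im,190,350,150,270,5,'pics/s2c.png')
E
```

```text
t 5.2 pos [ 613.4 -104.5  119.1] yjaw 102.7 z [-7.e-04 -4.e-04 -1.e+00] F [ 0.25  0.   -2.24] w 25.2
tray now [-151.8  -58.8] target [ 611.2 -103.2]
tool delta mm [1.8 1.8 0. ]
tray x in tool [-3.e-04  1.e+00 -2.e-04] yaw err -0.02062173536964451
```

View pics/t2c.png

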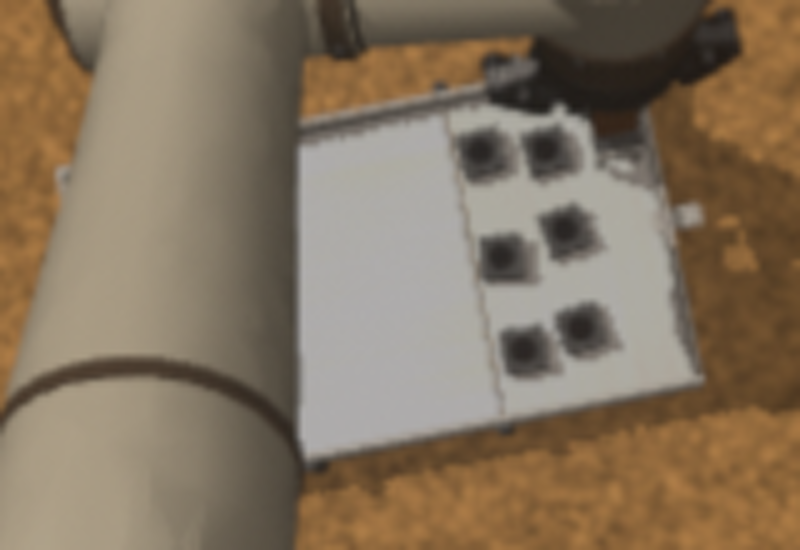

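View pics/s2c.png

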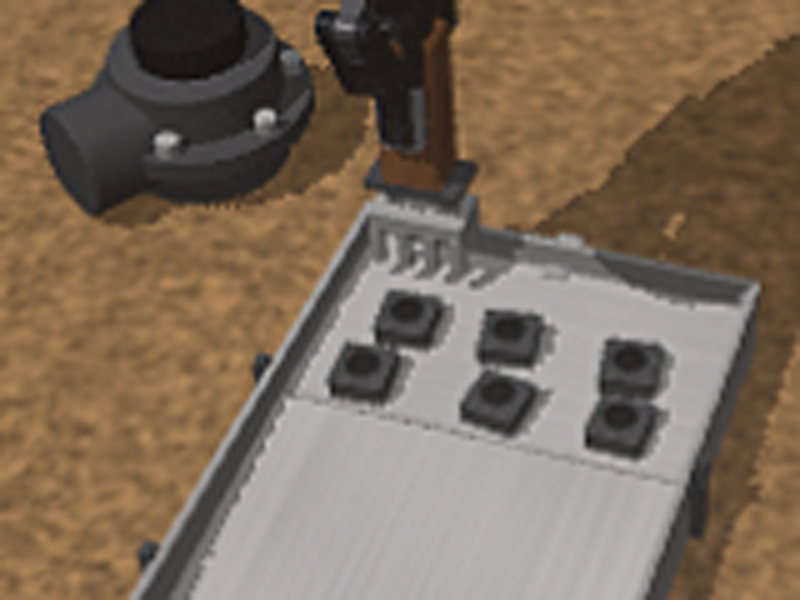

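Request:
drive_tool --pt "0.001 0.002 0.004 0 0.015" --pt "0 0 0.004 0 0.015" --pt "0 0 0.001 0 0.015" --pt "0 0 0.001 0 0.015" --pt "0 0 0 0 0.015" --pt "0 0 0 0 0.015"

```text
clock: 5.9
position: [612.1, -102.5, 109.4]
ee_rot: [-0.111, 0.994, -0.0, 0.0]
contact_force: [0.1, 0.0, -2.3]
gripper_width: 25.8
```

```bash
python3 -c "
from h import *
goto(-150,-57)"
```

```text
t 5.9 pos [ 612.1 -102.5  109.4] yjaw 102.71 z [ 2.e-04 -0.e+00 -1.e+00] F [ 0.08  0.   -2.34] w 25.8
tray now [-149.6  -58. ] target [ 611.2 -103.2]
tool delta mm [ 1.  -0.4 -0. ]
tray x in tool [-5.e-04  1.e+00 -1.e-04] yaw err -0.0280118544732062
```

Still free (baseline −2.3 N). Down in 1 mm steps.

Request:
drive_tool --pt "0 0 0.001 0 0.015" --pt "0 0 0.0005 0 0.015" --pt "0 0 0 0 0.015" --pt "0 0 0 0 0.015"

```text
clock: 6.3
position: [612.3, -102.5, 108.4]
ee_rot: [-0.111, 0.994, -0.0, 0.0]
contact_force: [-0.5, 0.3, 1.0]
gripper_width: 25.6
```

Request:
drive_tool --pt "0 0 0.0005 0 0.015" --pt "0 0 0.0003 0 0.015" --pt "0 0 0 0 0.015" --pt "0 0 0 0 0.015"

```text
clock: 6.7
position: [612.3, -102.5, 107.6]
ee_rot: [-0.111, 0.994, -0.0, 0.0]
contact_force: [-1.5, 0.9, 3.8]
gripper_width: 25.3
```

Request:
drive_tool --pt "0 0.003 0 0 0.015" --pt "0 0.005 0 0 0.015" --pt "0 0.005 0 0 0.015" --pt "0 0.005 0 0 0.015" --pt "0 0.005 0 0 0.015" --pt "0 0.005 0 0 0.015" --pt "0 0.005 0 0 0.015"

```text
clock: 7.4
position: [605.3, -70.2, 107.5]
ee_rot: [-0.111, 0.994, -0.0, 0.001]
contact_force: [1.1, -4.6, 5.3]
gripper_width: 25.6
```

Request:
drive_tool --pt "0 0.005 -0.0002 0 0.015" --pt "0 0.005 0 0 0.015" --pt "0 0.005 0 0 0.015" --pt "0 0.005 0 0 0.015" --pt "0 0.005 0 0 0.015" --pt "0 0.005 0 0 0.015"

```text
clock: 8.0
position: [598.3, -40.8, 107.5]
ee_rot: [-0.111, 0.994, -0.0, 0.0]
contact_force: [0.8, -3.5, 4.2]
gripper_width: 25.3
```

```bash
python3 - <<'E'
from h import *
goto(-80,-57)
st,im,d=snap('side','s3'); crop(im,190,350,150,270,5,'pics/s3c.png')
E
```

```text
t 8.0 pos [598.3 -40.8 107.5] yjaw 102.73 z [ 6.e-04 -5.e-04 -1.e+00] F [ 0.76 -3.49  4.22] w 25.3
tray now [-86.3 -58.1] target [595.9 -34.9]
tool delta mm [ 1.1  6.3 -0. ]
tray x in tool [-8.e-04  1.e+00 -6.e-04] yaw err -0.04894369695551859
```

View pics/s3c.png

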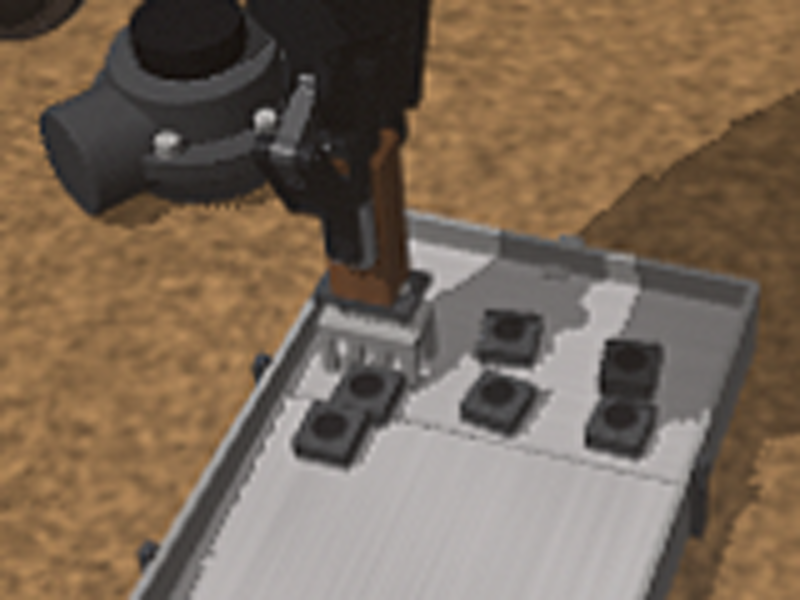

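Request:
drive_tool --pt "0 0.005 0 0 0.015" --pt "0 0.005 0 0 0.015" --pt "0 0.005 0 0 0.015" --pt "0 0.005 0 0 0.015" --pt "0 0.005 0 0 0.015" --pt "0 0.005 0 0 0.015" --pt "0 0.005 0 0 0.015" --pt "0 0.005 0 0 0.015"

```text
clock: 8.85
position: [589.3, -1.8, 107.4]
ee_rot: [-0.111, 0.994, -0.0, -0.0]
contact_force: [1.5, -5.6, 5.0]
gripper_width: 25.5
```

Request:
drive_tool --pt "0 0.005 0.0001 0 0.015" --pt "0 0.005 0.0003 0 0.015" --pt "0 0.005 0.0003 0 0.015" --pt "0 0.005 0.0003 0 0.015" --pt "0 0.005 0.0003 0 0.015"

```text
clock: 9.35
position: [583.6, 22.6, 106.0]
ee_rot: [-0.111, 0.994, -0.0, -0.0]
contact_force: [0.4, -3.3, 5.2]
gripper_width: 25.3
```

Request:
drive_tool --pt "0 0.005 0.0002 0 0.015" --pt "0 0.005 0.0003 0 0.015" --pt "0 0.005 0.0003 0 0.015" --pt "0 0.005 0.0003 0 0.015" --pt "0 0.005 0.0003 0 0.015" --pt "0 0.005 0.0003 0 0.015"

```text
clock: 9.95
position: [576.8, 51.8, 104.2]
ee_rot: [-0.111, 0.994, -0.0, -0.0]
contact_force: [0.9, -3.8, 5.9]
gripper_width: 25.3
```

```bash
python3 - <<'E'
from h import *
goto(72,-57)
st,im,d=snap('side','s4'); crop(im,190,350,150,310,5,'pics/s4c.png')
E
```

```text
t 9.95 pos [576.8  51.8 104.2] yjaw 102.73 z [-7.e-04 -6.e-04 -1.e+00] F [ 0.94 -3.76  5.86] w 25.3
tray now [  8.8 -57.5] target [562.5 113.4]
tool delta mm [ 0.4 63.2 -0. ]
tray x in tool [-8.e-04  1.e+00 -5.e-04] yaw err -0.04713533971644779
```

View pics/s4c.png

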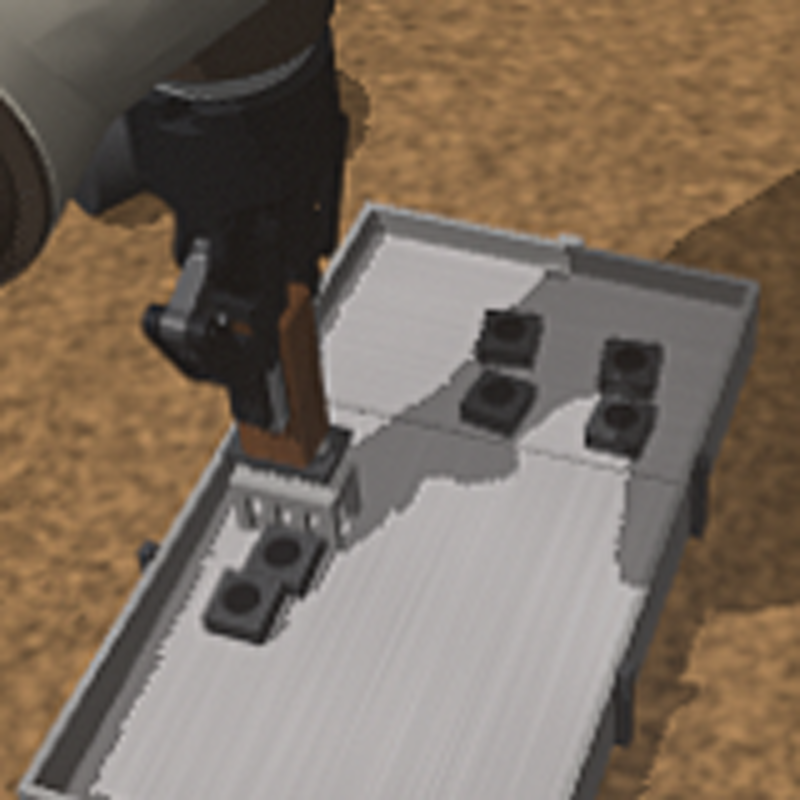

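Request:
drive_tool --pt "0 0.005 0 0 0.015" --pt "0 0.005 0.0003 0 0.015" --pt "0 0.005 0.0002 0 0.015" --pt "0 0.005 0.0003 0 0.015" --pt "0 0.005 0.0003 0 0.015" --pt "0 0.005 0.0003 0 0.015"

```text
clock: 10.6
position: [570.4, 81.3, 102.7]
ee_rot: [-0.111, 0.994, -0.0, -0.0]
contact_force: [1.5, -3.9, 3.5]
gripper_width: 25.4
```

Request:
drive_tool --pt "0 0.005 0.0003 0 0.015" --pt "0 0.005 0.0003 0 0.015" --pt "0 0.005 0.0003 0 0.015" --pt "0 0.005 0.0003 0 0.015" --pt "0 0.005 0.0003 0 0.015" --pt "0 0.005 0.0003 0 0.015" --pt "0 0.004 0.0002 0 0.015" --pt "0 0 0 0 0.015" --pt "0 0 0 0 0.015" --pt "0 0 0 0 0.015" --pt "0 0 0 0 0.015"

```text
clock: 11.7
position: [563.1, 114.7, 100.7]
ee_rot: [-0.111, 0.994, 0.001, 0.0]
contact_force: [-1.4, 0.9, 4.1]
gripper_width: 25.1
```

```bash
python3 - <<'E'
from h import *
goto(72,-57)
st,im,d=snap('side','s5'); crop(im,180,350,180,340,5,'pics/s5c.png')
E
```

```text
t 11.7 pos [563.1 114.7 100.7] yjaw 102.69 z [ 0.      0.0012 -1.    ] F [-1.38  0.93  4.14] w 25.1
tray now [ 73.2 -57.9] target [562.5 113.4]
tool delta mm [ 0.9 -1.2 -0. ]
tray x in tool [-2.0e-04  1.0e+00  1.2e-03] yaw err -0.011477096312376034
```

View pics/s5c.png

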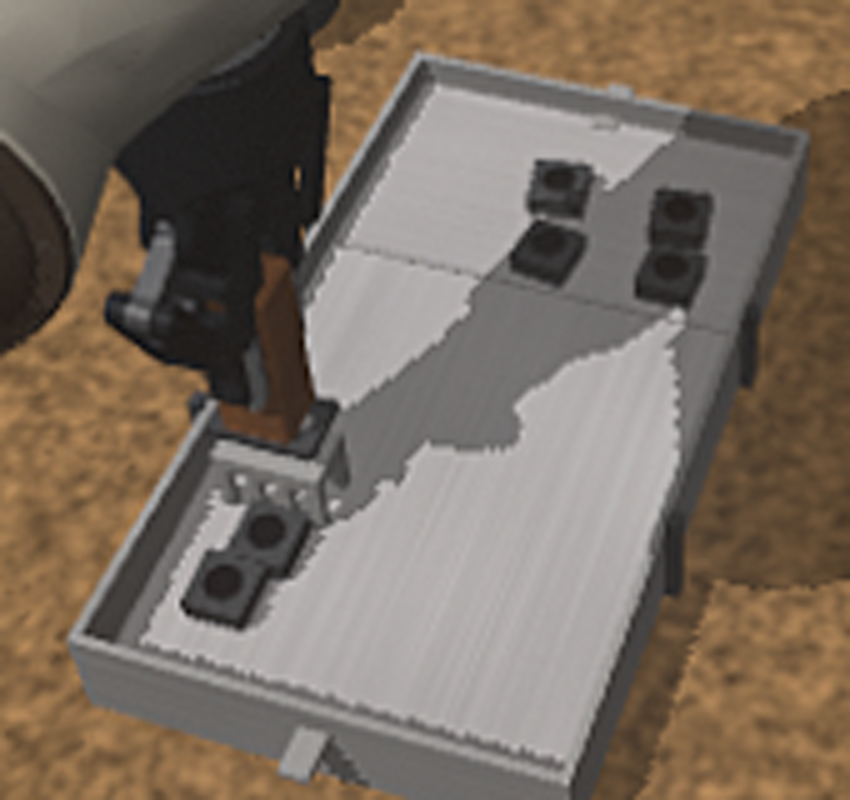

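Request:
drive_tool --pt "0 -0.001 -0.01 0 0.015" --pt "0 0 -0.025 0 0.015" --pt "0 0 -0.03 0 0.015" --pt "0.01 -0.018 0 0 0.015" --pt "0.015 -0.03 0 0 0.015" --pt "0.015 -0.03 0 0 0.015" --pt "0.015 -0.03 0 0 0.015" --pt "0.015 -0.03 0 0 0.015" --pt "0.015 -0.03 0 0 0.015" --pt "0.015 -0.03 0 0 0.015" --pt "0.015 -0.024 0 0 0.015" --pt "0 0 0 0 0.015" --pt "0 0 0.02 0 0.015" --pt "0 0 0.02 0 0.015" --pt "0 0 0 0 0.015" --pt "0 0 0 0 0.015"

```text
clock: 13.35
position: [499.5, -128.8, 125.4]
ee_rot: [-0.111, 0.994, -0.0, -0.001]
contact_force: [-0.2, -0.1, -1.3]
gripper_width: 25.9
```

```bash
python3 - <<'E'
from h import *
goto(-150,57,110)
st,im,d=snap('side','s6'); crop(im,190,350,160,340,4,'pics/s6c.png')
st,im,d=snap('top','t6'); crop(im,205,365,145,255,5,'pics/t6c.png')
E
```

```text
t 13.35 pos [ 499.5 -128.8  125.4] yjaw 102.72 z [-1.9e-03 -2.0e-04 -1.0e+00] F [-0.24 -0.11 -1.3 ] w 25.9
tray now [-150.5   57.6] target [ 500.  -128.2]
tool delta mm [-0.6  0.4 15.4]
tray x in tool [-7.e-04  1.e+00  2.e-04] yaw err -0.04108046009899624
```

View pics/s6c.png

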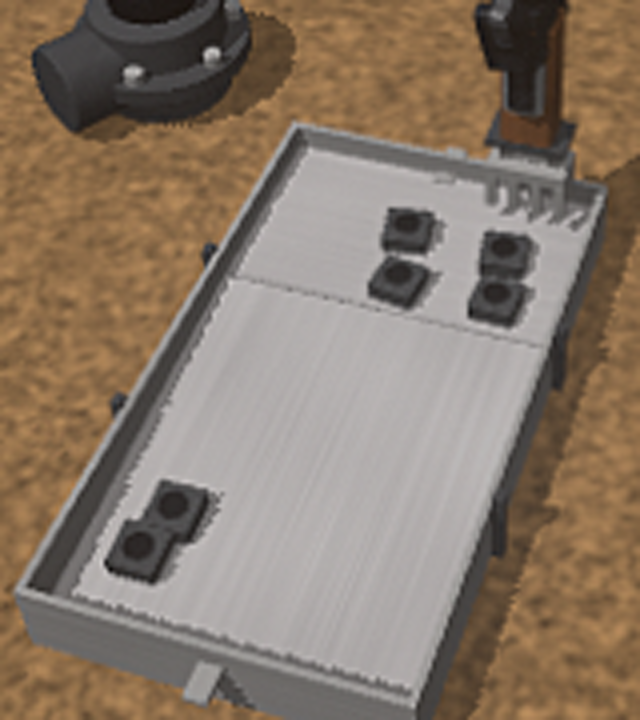

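View pics/t6c.png

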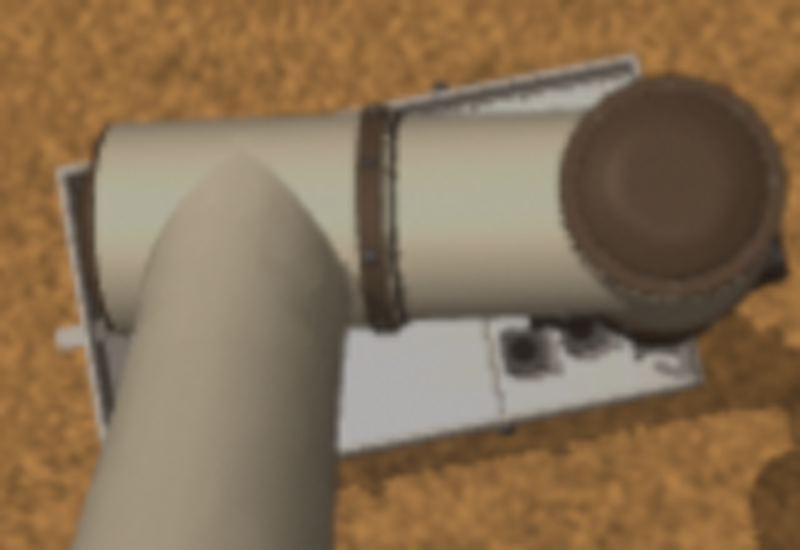

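Request:
drive_tool --pt "0 0 0.008 0 0.015" --pt "0 0 0.006 0 0.015" --pt "0 0 0 0 0.015" --pt "0 0 0 0 0.015"

```text
clock: 13.85
position: [500.0, -128.7, 111.6]
ee_rot: [-0.111, 0.994, -0.0, -0.0]
contact_force: [0.7, -0.8, -2.3]
gripper_width: 25.2
```

Request:
drive_tool --pt "0 0 0.002 0 0.015" --pt "0 0 0.001 0 0.015" --pt "0 0 0.0005 0 0.015" --pt "0 0 0 0 0.015" --pt "0 0 0 0 0.015"

```text
clock: 14.35
position: [500.1, -128.8, 108.6]
ee_rot: [-0.111, 0.994, -0.0, 0.0]
contact_force: [-0.5, 0.9, 0.5]
gripper_width: 25.4
```

Request:
drive_tool --pt "0 0 0.0005 0 0.015" --pt "0 0.003 0.0001 0 0.015" --pt "0 0.005 0 0 0.015" --pt "0 0.005 0 0 0.015" --pt "0 0.005 0 0 0.015" --pt "0 0.005 0 0 0.015" --pt "0 0.005 0 0 0.015" --pt "0 0.005 0 0 0.015"

```text
clock: 15.15
position: [493.0, -96.2, 108.0]
ee_rot: [-0.111, 0.994, -0.0, 0.0]
contact_force: [1.0, -3.1, 2.9]
gripper_width: 25.2
```

Request:
drive_tool --pt "0 0.005 0 0 0.015" --pt "0 0.005 0 0 0.015" --pt "0 0.005 0 0 0.015" --pt "0 0.005 0 0 0.015" --pt "0 0.005 0 0 0.015" --pt "0 0.005 0 0 0.015" --pt "0 0.005 0 0 0.015" --pt "0 0.005 0 0 0.015" --pt "0 0.005 0 0 0.015" --pt "0 0.005 0 0 0.015"

```text
clock: 16.15
position: [481.7, -47.4, 107.7]
ee_rot: [-0.111, 0.994, -0.0, -0.0]
contact_force: [0.9, -3.4, 4.1]
gripper_width: 25.6
```

```bash
python3 - <<'E'
from h import *
goto(-18,57)
st,im,d=snap('side','s7'); crop(im,190,350,160,340,4,'pics/s7c.png')
E
```

```text
t 16.15 pos [481.7 -47.4 107.7] yjaw 102.71 z [-1.e-04 -1.e-04 -1.e+00] F [ 0.94 -3.37  4.06] w 25.6
tray now [-67.2  57.1] target [471.    0.6]
tool delta mm [-0.2 49.2 -0. ]
tray x in tool [-5.e-04  1.e+00 -1.e-04] yaw err -0.03218258567437715
```

View pics/s7c.png

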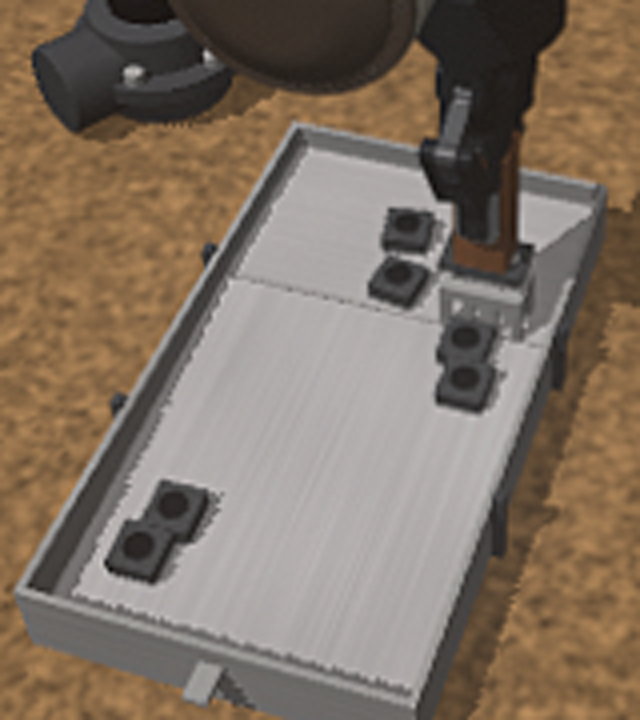

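Request:
drive_tool --pt "0 0.005 0 0 0.015" --pt "0 0.005 0 0 0.015" --pt "0 0.005 0 0 0.015" --pt "0 0.005 0 0 0.015" --pt "0 0.005 0 0 0.015" --pt "0 0.005 0.0001 0 0.015" --pt "0 0.005 0.0002 0 0.015" --pt "0 0.005 0.0002 0 0.015" --pt "0 0.005 0.0002 0 0.015" --pt "0 0.002 0 0 0.015" --pt "0 0 0 0 0.015" --pt "0 0 0 0 0.015"

```text
clock: 17.4
position: [471.2, -1.5, 106.8]
ee_rot: [-0.11, 0.994, 0.0, -0.0]
contact_force: [-1.0, 1.4, 1.5]
gripper_width: 25.6
```

```bash
python3 - <<'E'
from h import *
goto(-18,57)
E
```

```text
t 17.4 pos [471.2  -1.5 106.8] yjaw 102.68 z [-5.e-04  9.e-04 -1.e+00] F [-1.04  1.43  1.45] w 25.6
tray now [-20.   57.3] target [471.    0.6]
tool delta mm [-0.3  2.   0. ]
tray x in tool [-0.     1.     0.001] yaw err -0.004027311288155033
```

Request:
drive_tool --pt "0 -0.001 -0.01 0 0.015" --pt "0 0 -0.025 0 0.015" --pt "0 0 -0.03 0 0.015" --pt "0.002 -0.02 0 0 0.015" --pt "0.004 -0.03 0 0 0.015" --pt "0.004 -0.03 0 0 0.015" --pt "0.004 -0.03 0 0 0.015" --pt "0.004 -0.03 0 0 0.015" --pt "0.004 -0.03 0 0 0.015" --pt "0.004 -0.03 0 0 0.015" --pt "0.004 -0.03 0 0 0.015" --pt "0.004 -0.03 0 0 0.015" --pt "0.004 -0.03 0 0 0.015" --pt "0.004 -0.03 0 0 0.015" --pt "0.002 -0.029 0 0 0.015" --pt "0 0 0 0 0.015" --pt "0 0 0 0 0.015"

```text
clock: 19.1
position: [504.6, -353.1, 171.0]
ee_rot: [-0.11, 0.994, 0.001, -0.001]
contact_force: [-0.1, 1.7, -2.4]
gripper_width: 25.2
```

```bash
python3 - <<'E'
from h import *
goto(-370,101,80)
st,im,d=snap('top','t8'); crop(im,205,365,145,255,5,'pics/t8c.png')
st,im,d=snap('side','s8'); cv2.imwrite('pics/s8.png',im)
E
```

```text
t 19.1 pos [ 504.6 -353.1  171. ] yjaw 102.59 z [-0.002   0.0018 -1.    ] F [-0.08  1.73 -2.36] w 25.2
tray now [-370.4  101.9] target [ 505.4 -352.5]
tool delta mm [-1.   0.2 91. ]
tray x in tool [0.0016 1.     0.0022] yaw err 0.08862762138272728
```

View pics/t8c.png

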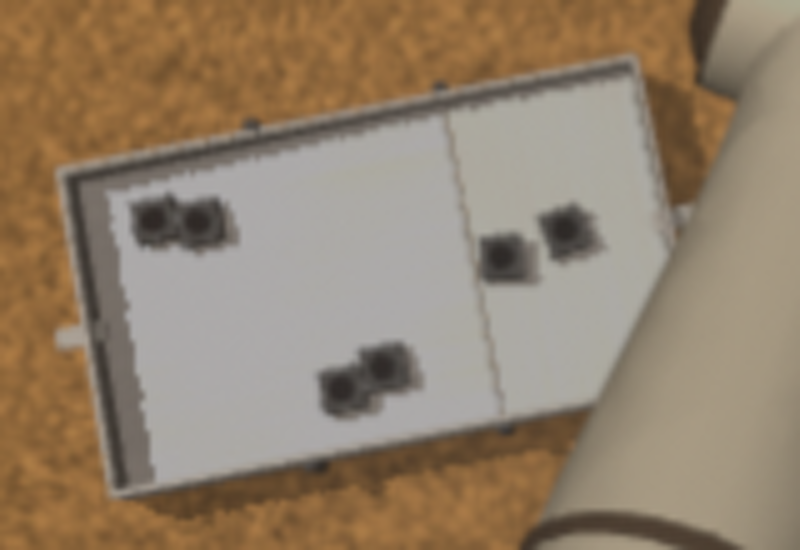

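View pics/s8.png

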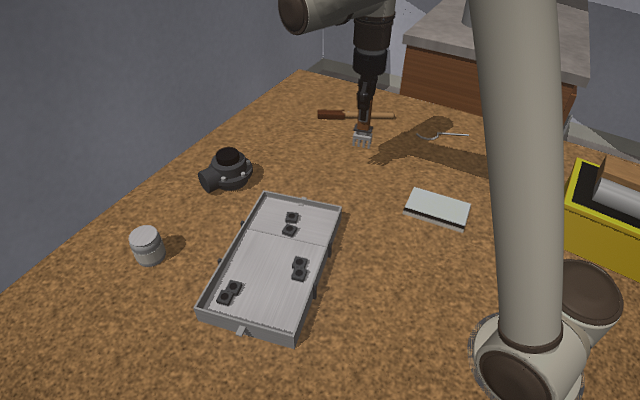

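Request:
drive_tool --pt "-0.001 0 0.02 0 0.015" --pt "0 0 0.03 0 0.015" --pt "0 0 0.025 0 0.015" --pt "0 0 0.012 0 0.015" --pt "0 0 0.002 0 0.015" --pt "0 0 0 0 0.015" --pt "0 0 0 0 0.015" --pt "0 0 0 0 0.015"

```text
clock: 20.0
position: [507.3, -353.1, 84.5]
ee_rot: [-0.111, 0.994, -0.001, 0.001]
contact_force: [-0.2, -0.3, -2.3]
gripper_width: 25.4
```

```bash
python3 - <<'E'
from h import *
info()
g=lambda a:np.array(a)/5+[205,145]-.4
n=g([[155,220],[198,222],[343,388],[385,366],[502,257],[567,230]])
for z,i in((28,slice(0,2)),(34,slice(2,4)),(42,slice(4,6))): print(((p2w('top',n[i],z)[:,:2]-_t['c'])@_t['Rm']).round(1))
E
```

```text
t 20.0 pos [ 507.3 -353.1   84.5] yjaw 102.72 z [ 0.0025 -0.0011 -1.    ] F [-0.18 -0.31 -2.28] w 25.4Traceback (most recent call last):
  File "<stdin>", line 5, in <module>
NameError: name '_t' is not defined
```

Request:
drive_tool --pt "0 0 0.003 0 0.015" --pt "0 0 0.002 0 0.015" --pt "0 0 0.001 0 0.015" --pt "0 0 0 0 0.015" --pt "0 0 0 0 0.015"

```text
clock: 20.5
position: [506.7, -352.9, 77.8]
ee_rot: [-0.111, 0.994, -0.0, 0.0]
contact_force: [-0.8, 2.5, 4.8]
gripper_width: 25.3
```

```bash
python3 - <<'E'
from h import *
import h
info()
g=lambda a:np.array(a)/5+[205,145]-.4
n=g([[155,220],[198,222],[343,388],[385,366],[502,257],[567,230]])
for z,i in((30,slice(0,2)),(37,slice(2,4)),(42,slice(4,6))): print(((p2w('top',n[i],z)[:,:2]-h._t['c'])@h._t['Rm']).round(1))
E
```

```text
t 20.5 pos [ 506.7 -352.9   77.8] yjaw 102.72 z [ 7.e-04 -5.e-04 -1.e+00] F [-0.76  2.48  4.8 ] w 25.3
[[125.9 -60.2]
 [100.7 -54. ]]
[[32.4 60.9]
 [ 5.9 53. ]]
[[ -73.3    4. ]
 [-113.6   -4.2]]
```

Request:
drive_tool --pt "0 0 -0.0008 0 0.015" --pt "0 0 0 0 0.015" --pt "0 0 0 0 0.024" --pt "0 0 0 0 0.03" --pt "0 0 0 0 0.04" --pt "0 0 0 0 0.05" --pt "0 0 0 0 0.06" --pt "0 0 0 0 0.07" --pt "0 0 0 0 0.085" --pt "0 0 0 0 0.085" --pt "0 0 0 0 0.085" --pt "0 0 0 0 0.085"

```text
clock: 21.7
position: [506.5, -352.8, 77.8]
ee_rot: [-0.111, 0.994, -0.0, 0.0]
contact_force: [-0.8, -0.5, -0.1]
gripper_width: 85.1
```

```bash
python3 - <<'E'
from h import *
st,im,d=snap('side','s9');info(st); crop(im,310,410,90,190,6,'pics/s9c.png')
st,im,d=snap('wrist','w9')
E
```

```text
t 21.7 pos [ 506.5 -352.8   77.8] yjaw 102.71 z [ 1.e-04 -0.e+00 -1.e+00] F [-0.75 -0.48 -0.11] w 85.1
```

View pics/s9c.png

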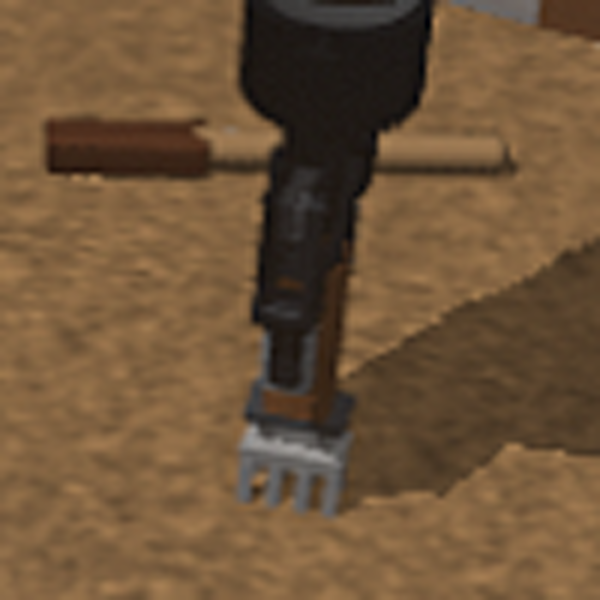

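View pics/w9.png

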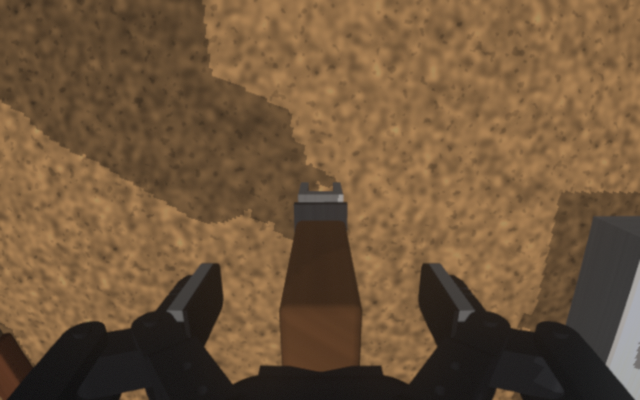

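The rake stands free and upright between the open fingers, with its handle at (320,335). Rising straight up now.

Request:
drive_tool --pt "0 0 -0.01 0 0.085" --pt "0 0 -0.02 0 0.085" --pt "0 0 -0.03 0 0.085" --pt "0 0 -0.04 0 0.085" --pt "0 0 -0.04 0 0.085" --pt "0 0 -0.02 0 0.085" --pt "0 0 0 0 0.085" --pt "0 0 0 0 0.085" --pt "0 0 0 0 0.085"

```text
clock: 22.7
position: [505.8, -352.4, 236.5]
ee_rot: [-0.111, 0.994, 0.001, -0.001]
contact_force: [0.0, -0.3, -0.1]
gripper_width: 84.7
```

```bash
python3 - <<'E'
from h import *
st,im,d=snap('side','s10');info(st)
st,im,d=snap('wrist','w10'); X=cloud('wrist',d,st)
k=(X[...,2]>129)&(X[...,2]<136); print(k.sum(),cv2.minAreaRect(X[k][:,:2].astype(np.float32)),X[k].mean(0))
E
```

```text
t 22.7 pos [ 505.8 -352.4  236.5] yjaw 102.7 z [-0.0024  0.0014 -1.    ] F [ 0.05 -0.34 -0.06] w 84.7
1280 ((505.8318176269531, -351.878173828125), (30.53490447998047, 25.536434173583984), 11.80154037475586) [ 505.0956828  -352.16833484  132.8339463 ]
```

View pics/s10.png

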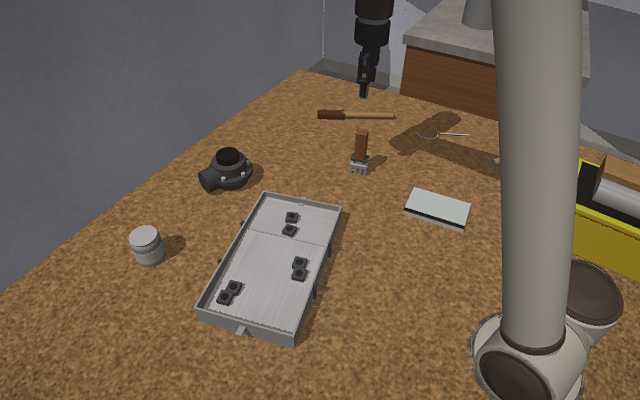

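The rake stands upright at (360,150) with its top at z ≈ 133, clear of the gripper. The nuts lie flat, two per third, and the bystanders have not moved.

```bash
python3 -c "
from bench import arm
print(arm.job_done())"
```

```text
the job is handed in; nothing more can be done
None
```

I raked the nuts into two per third of the bed and left the rake standing on the bench, then handed the job in at about 23 s of the 69 s allowed. The hand-in gives no verdict, so what follows is from my own checks.

**What I did:**
- I raked the tray y = −56 column down to the lower third and the y = +56 column to the middle third. The centre column stayed in the upper third.
- I stood the rake back where it had been, let go and rose clear.

**What the last checks showed:**
- **Nut positions:** the nut centres are at tray x ≈ 101 and 126 mm (lower third), 6 and 32 mm (middle), and −114 and −73 mm (upper). My different views agree to 2–4 mm, and the nearest nut is about 16 mm inside its third. All six look flat with none on another. The touching pairs are about 26–28 mm apart in plan.
- **Rake force:** by wrist-force readings between moves, the rake pressed on the bed with about 3–9 N. I had no continuous reading between those samples.
- **Rake standing:** its top measures 133 mm high over its grasp position, against 132 mm expected, so it is upright on its tines.
- **Gripper and bystanders:** in the pictures the gripper stayed well above the nuts and ended clear of everything. The gear housing, tin and notebook look unmoved. I judged this by eye and did not measure it.

No check failed.

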